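# Find the loose tube cap and mark it

## Robot

A 7-joint arm with a two-finger parallel gripper is mounted at the origin on a cart in front of the work surface, level with it; the furniture and walls round the work are solid. World frame = base frame: x ahead of the robot, y to its left, z up, the work surface at z = 0. Lengths are in m, angles in rad, forces in N, time in s.
With the tool pointing down it reaches from about 0.4 to 0.875 m from the base axis. Payload 4.4 kg.
Tool frame: the origin (TCP) lies at the centre of the arm's flange, where the gripper is bolted on; the fingertips stand 173 mm ahead of it and the grasp point (between the pads) lies 155 mm ahead of it; z points along the fingers, y is the line along which they close (so a half turn about z gives the same grasp; the last joint's range is limited). The gripper opens to 85 mm and grips with 20 to 120 N. Pads are 22 mm wide; open, the fingers measure 114 mm over their backs; the gripper's body (76 mm by 85 mm) begins 54 mm behind the grasp point. The pads swing forward as they close: fully open they stand 13 mm farther back than shut.
Start: joints at [-0.066, 0.628, 0.038, 1.517, -0.027, 0.996, -0.02], TCP at [0.65, 0, 0.405] pointing down, gripper open.
Joint ranges: [-3.06, 3.06], [-0.37, 2.12], [-1.25, 1.32], [0.18, 2.47], [-1.1, 4.24], [0.23, 1.98], [-2.94, 2.94]. Speed limits (rad/s): [2.57, 2.57, 3.14, 3.14, 3.14, 3.14, 3.14].

## Interface

Orientations are given as a rotation vector (axis times angle).
In Python, from workcell import robot gives the robot as it stands. The module is installed in compiled form; this text tells all that it offers.
- The arm moves only by the tool send_rows, never from a script. Its argument "rows" is a list of rows, each a list of 6 numbers: the shift along the tool's x, y, z in m, then the turn, a rotation vector about the tool's x, y, z in rad. In form: [[x, y, z, ax, ay, az], ...]. A call has 1 to 5 rows; each row shifts and turns the commanded pose from where the row before left it, along the tool's axes as they then stand; what a row does not reach is not made up. A row lasts 1/8 s, in which the tool goes at most 62.5 mm and 10.7 degrees, less where a joint would pass 70% of its speed; a pose out of reach is approached as far as the arm can. A call is refused whole if a number of a shift passes 0.0625 or a number of a turn 0.188, either way. A call with a gripper value outside its range is refused whole. "gripper" is the finger opening in m, from 0 to 0.0854, set as the call begins (left out, the last holds). The fingers move at their own pace and stop on an object; "squeeze" is the grip in N (left out, the last holds). Time passes only in rows, so rows that do not move let the fingers close. It gives the time, the measured TCP pose, the force, the opening and the grip force at its end, in the units of the state.
- robot.read_state(): the state, without advancing time (a new reading comes with each control period).
- robot.get_image(name): name is "scene" or "side" or "wrist"; returns a dict with "frame" (400x640x3 uint8, red, green, blue), "mtx" (3x3 intrinsics, pixels), "R" (3x3) and "t" (3): a world point X has camera coordinates R X + t; the wrist camera has in their place "mount" (4x4, takes a point from camera to tool coordinates, whose origin is the TCP and whose axes are the flange's). Camera axes: x right, y down, z forward; pixel columns grow to the right and rows downward; lengths in m; the calibration is good to about 2 mm. A picture is of the moment at which its call begins: read the wrist's pose just before it. There is no depth.
- robot.sign_off(): hands the job in; it is judged then, once.
The state is a dict: "clock": time; "q": joint angles; "qvel": joint speeds; "joint_torque": joint torques, N m; "eef_pos": TCP position; "tcp_rot": TCP orientation; "contact_force": force on the tool from outside, world axes, zero at the start; "ft_torque": the same for the moment, N m; "width": finger opening in m; "grip_force": force on a finger pad.
Only numpy, scipy, OpenCV 4.12 (cv2) and the standard library are available. Lean on these libraries where they do the work, as an engineer would, in place of code of your own. Each camera call takes 0.05 s, during which the arm holds its last target. There are 200 camera calls.

## Task

One of the three tubes on the board has a loose screw cap. Working from left to right as the robot sees them, try each cap in turn by gripping it and turning it anticlockwise, gently and by feel: put about 0.3 N m on it for half a second, never more than 0.6 N m, and where a cap gives way instead, let it turn at least ten degrees but less than a quarter turn and leave it so. Then take the metal marker pin from its stand and put it fully down in the hole in front of the loose tube, and leave everything else undisturbed.

Things in the scene. Friction and masses are not known exactly. Their poses are not given: they have to be found in the camera images.
- place_left (a point): Point on the top face of the grey base board (150 x 340 x 10 mm, fixed, turned by up to about 9 degrees either way, carrying three tube holders in a row) under the axis of the left tube, at +110 mm (the robot's left, +y) along the board's y axis. Which of the holders a, b, c stands here changes from run to run.
- place_middle (a point): Point on the top face of the grey base board (150 x 340 x 10 mm, fixed, turned by up to about 9 degrees either way, carrying three tube holders in a row) under the axis of the middle tube, at 0 along the board's y axis. Which of the holders a, b, c stands here changes from run to run.
- place_right (a point): Point on the top face of the grey base board (150 x 340 x 10 mm, fixed, turned by up to about 9 degrees either way, carrying three tube holders in a row) under the axis of the right tube, at -110 mm (the robot's right) along the board's y axis. Which of the holders a, b, c stands here changes from run to run.
- cap_a (a point): Centre (half-way up) of the screw cap of the tube in holder a, about 123 mm above the worktop, on the tube's upright axis; +z is up. The blue ribbed cap is 37 mm across and 19 mm high, its upper face 9.5 mm above this point; below it is a clear tube 28 mm thick that stands in a grey block (top 50 mm above the worktop; a collar and rubber ring round the tube reach 60 mm). All three tubes, caps and holders look alike.
- screwcap_a (a joint): Angle (rad) of cap a on its tube: 0 as found, grows as it is unscrewed (anticlockwise from above); it cannot turn below 0. A loose cap gives way at about 0.1 N m and then turns on with no more torque than that; a tight cap holds well over 0.65 N m. It stays where it is left.
- seat_a (a joint): Twist (rad) of the whole tube a in its rubber-lined holder, which gives elastically and springs back to 0: it grows, in proportion to the torque on the cap, anticlockwise from above. Its stiffness differs from holder to holder, between 5 and 25 N m/rad.
- holder_a_hole (a point): Centre of the mouth of the marker hole in holder a: round, upright, 16.5 mm wide, 30 mm deep, in the block's top face 50 mm above the worktop, 62 mm in front of (towards the robot from) tube a's axis; point +z is up.
- cap_b (a point): Centre (half-way up) of the screw cap of the tube in holder b, about 123 mm above the worktop, on the tube's upright axis; +z is up. The blue ribbed cap is 37 mm across and 19 mm high, its upper face 9.5 mm above this point; below it is a clear tube 28 mm thick that stands in a grey block (top 50 mm above the worktop; a collar and rubber ring round the tube reach 60 mm). All three tubes, caps and holders look alike.
- screwcap_b (a joint): Angle (rad) of cap b on its tube: 0 as found, grows as it is unscrewed (anticlockwise from above); it cannot turn below 0. A loose cap gives way at about 0.1 N m and then turns on with no more torque than that; a tight cap holds well over 0.65 N m. It stays where it is left.
- seat_b (a joint): Twist (rad) of the whole tube b in its rubber-lined holder, which gives elastically and springs back to 0: it grows, in proportion to the torque on the cap, anticlockwise from above. Its stiffness differs from holder to holder, between 5 and 25 N m/rad.
- holder_b_hole (a point): Centre of the mouth of the marker hole in holder b: round, upright, 16.5 mm wide, 30 mm deep, in the block's top face 50 mm above the worktop, 62 mm in front of (towards the robot from) tube b's axis; point +z is up.
- cap_c (a point): Centre (half-way up) of the screw cap of the tube in holder c, about 123 mm above the worktop, on the tube's upright axis; +z is up. The blue ribbed cap is 37 mm across and 19 mm high, its upper face 9.5 mm above this point; below it is a clear tube 28 mm thick that stands in a grey block (top 50 mm above the worktop; a collar and rubber ring round the tube reach 60 mm). All three tubes, caps and holders look alike.
- screwcap_c (a joint): Angle (rad) of cap c on its tube: 0 as found, grows as it is unscrewed (anticlockwise from above); it cannot turn below 0. A loose cap gives way at about 0.1 N m and then turns on with no more torque than that; a tight cap holds well over 0.65 N m. It stays where it is left.
- seat_c (a joint): Twist (rad) of the whole tube c in its rubber-lined holder, which gives elastically and springs back to 0: it grows, in proportion to the torque on the cap, anticlockwise from above. Its stiffness differs from holder to holder, between 5 and 25 N m/rad.
- holder_c_hole (a point): Centre of the mouth of the marker hole in holder c: round, upright, 16.5 mm wide, 30 mm deep, in the block's top face 50 mm above the worktop, 62 mm in front of (towards the robot from) tube c's axis; point +z is up.
- pin_mid (a point): Marker pin, centre (half-way up) of its 100 mm length: plain metal, loose, upright at the start in a 25 mm deep hole of its stand (a fixed grey block 60 x 60 x 35 mm on the worktop at the right, a tall pipette carousel about 0.2 m behind it), +z towards the head. The shaft is 14 mm thick with a chamfered foot; the thicker grip, its top 14 mm, is 20 mm wide. About 50 g.
- pin_foot (a point): Centre of the marker pin's foot, 50 mm below its mid point.
- amber_jar: Bystander, not to be disturbed: brown jar 56 mm wide, 80 mm high, behind the board. Origin at its underside.
- tape_roll: Bystander, not to be disturbed: roll of tape 52 mm wide, 19 mm high, in front of the board. Origin at its underside.
- petri_dish: Bystander, not to be disturbed: flat round dish 94 mm wide, 15 mm high, in front of the board. Origin at its underside.
- bottle: Bystander, not to be disturbed: clear bottle 68 mm wide, 138 mm high, left of the board. Origin at its underside.
- tip_box: Bystander, not to be disturbed: small flat box 67 x 75 x 24 mm, left of the board. Origin at its underside.
- wash_bottle: Bystander, not to be disturbed: tall clear wash bottle, 283 mm high, far right. Origin at its underside.

How it is judged:
On the way, in this order (a step that is already met when the one before it is completed fails the run):
1. the left cap is tried: held at 0.18 N m or more opening torque, or, if loose, turned more than 0.12 rad (((horizontal distance between cap_a and place_left below 0.03 m and value of joint seat_a above 0.0225 rad) or (horizontal distance between cap_b and place_left below 0.03 m and value of joint screwcap_b above 0.12 rad) or (horizontal distance between cap_c and place_left below 0.03 m and value of joint seat_c above 0.009 rad))), for 0.2 s.
2. the middle cap is tried: held at 0.18 N m or more opening torque, or, if loose, turned more than 0.12 rad (((horizontal distance between cap_a and place_middle below 0.03 m and value of joint seat_a above 0.0225 rad) or (horizontal distance between cap_b and place_middle below 0.03 m and value of joint screwcap_b above 0.12 rad) or (horizontal distance between cap_c and place_middle below 0.03 m and value of joint seat_c above 0.009 rad))), for 0.2 s.
3. the right cap is tried: held at 0.18 N m or more opening torque, or, if loose, turned more than 0.12 rad (((horizontal distance between cap_a and place_right below 0.03 m and value of joint seat_a above 0.0225 rad) or (horizontal distance between cap_b and place_right below 0.03 m and value of joint screwcap_b above 0.12 rad) or (horizontal distance between cap_c and place_right below 0.03 m and value of joint seat_c above 0.009 rad))), for 0.2 s.
At the end, for the whole second after the job is handed in: The marker pin stands released in the hole in front of the loose tube, its foot at least 25 mm below the hole's mouth, within 6 mm of its axis and within 0.2 rad of upright; the loose cap has been turned open by 0.12 to 1.57 rad and the tight caps by less than 0.1 rad (horizontal distance between pin_foot and holder_b_hole below 0.006 m and z of pin_foot in the frame of holder_b_hole below -0.025 m and angle between pin_mid's own z axis and vertical below 0.2 rad and value of joint screwcap_b between 0.12 and 1.57 rad and value of joint each of screwcap_a, screwcap_c below 0.1 rad); the robot touches nothing.
It fails at once if a cap is wrenched: more than 0.65 N m on a holder, either way (value of joint seat_a above 0.08125 rad or value of joint seat_a below -0.08125 rad or value of joint seat_b above 0.05417 rad or value of joint seat_b below -0.05417 rad or value of joint seat_c above 0.0325 rad or value of joint seat_c below -0.0325 rad).
It fails at once if a tight cap is opened (turned more than 0.1 rad on its tube), or the loose one is turned a quarter turn (1.57 rad) or more (value of joint any of screwcap_a, screwcap_c above 0.1 rad or value of joint screwcap_b above 1.57 rad).
It fails at once if a bystander is moved more than 30 mm (distance of any of amber_jar, tape_roll, petri_dish, bottle, tip_box, wash_bottle from where it was at the start of the episode above 0.03 m).
It also fails if it takes over 69 s, if anything falls off the work surface, if the arm or the gripper's body presses on something with over 40 N, if the wrist force passes 120 N, or if a joint passes its speed limit or range.

## Working session

There is one attempt and no reset: what is moved stays moved. The work goes in short steps, Python scripts to look and compute and a tool call to move; the robot and the scene stay as the last step left them, time stands still between calls to the robot, and variables do not carry over. Pictures are saved under pics/ and viewed, at most 10 in all, crops included, and the job is handed in when it is done.

Besides the shell and the picture viewer there is one more tool, called after "Emit:" by a JSON object that holds its "api" and its "payload". send_rows: Moves the arm, as the interface text tells. Its arguments: {"type":"object","properties":{"rows":{"type":"array","items":{"type":"array","items":{"type":"number"}}},"gripper":{"type":"number"},"squeeze":{"type":"number"}},"required":["rows"]}

```bash
mkdir -p pics; python3 - <<'E'
from workcell import robot
import cv2,numpy as np
print({k:np.round(v,3) for k,v in robot.read_state().items()})
for n in ["scene","side","wrist"]:
    d=robot.get_image(n); cv2.imwrite(f"pics/{n}0.png",d["frame"][:,:,::-1])
    np.savez(f"{n}0.npz",**d)
    print(n,d["mtx"].tolist(),[np.round(d[k],4).tolist() for k in d if k in("R","t","mount")])
E
```

```text
{'clock': np.float64(0.0), 'q': array([-0.066,  0.629,  0.038,  1.518, -0.027,  0.996, -0.02 ]), 'qvel': array([-0.001, -0.001, -0.002, -0.001,  0.001, -0.   , -0.002]), 'joint_torque': array([-1.0000e-03, -5.6341e+01,  1.2260e+00, -1.9345e+01,  1.1000e-02,
        1.1000e-02, -0.0000e+00]), 'eef_pos': array([0.65 , 0.   , 0.404]), 'tcp_rot': array([-2.22e+00, -2.22e+00,  2.00e-03]), 'contact_force': array([ 0.07 , -0.442, -0.205]), 'ft_torque': array([0.045, 0.004, 0.016]), 'grip_force': np.float64(0.0), 'width': np.float64(0.086)}
scene [[393.9419735642893, 0.0, 310.0209355372066], [0.0, 393.9419735642893, 200.0322256986868], [0.0, 0.0, 1.0]] [[[-0.1222, -0.9923, 0.0214], [-0.6555, 0.0645, -0.7524], [0.7453, -0.1059, -0.6583]], [0.057, 0.4393, 1.0723]]
side [[385.6192158908617, 0.0, 317.47946362900177], [0.0, 385.6192158908617, 194.74373765314417], [0.0, 0.0, 1.0]] [[[-0.871, -0.491, 0.0146], [-0.2488, 0.4153, -0.875], [0.4236, -0.7657, -0.4839]], [0.4589, 0.2434, 1.0045]]
wrist [[321.16012163035043, 0.0, 318.75391052496656], [0.0, 321.16012163035043, 207.29879645289023], [0.0, 0.0, 1.0]] [[[-0.0001, -0.9534, -0.3016, 0.0772], [1.0, -0.0, -0.0001, 0.0003], [0.0001, -0.3016, 0.9534, 0.0304], [0.0, 0.0, 0.0, 1.0]]]
```

View pics/scene0.png

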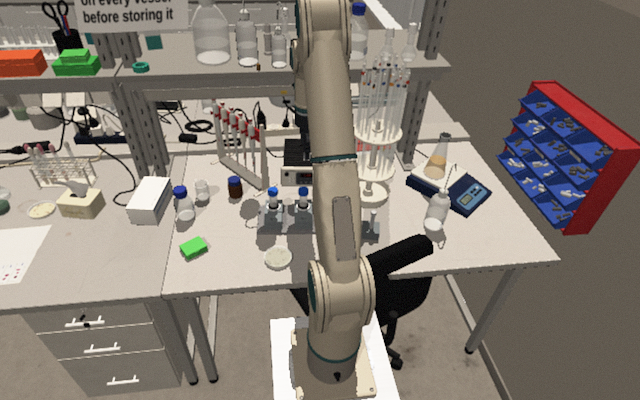

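View pics/side0.png

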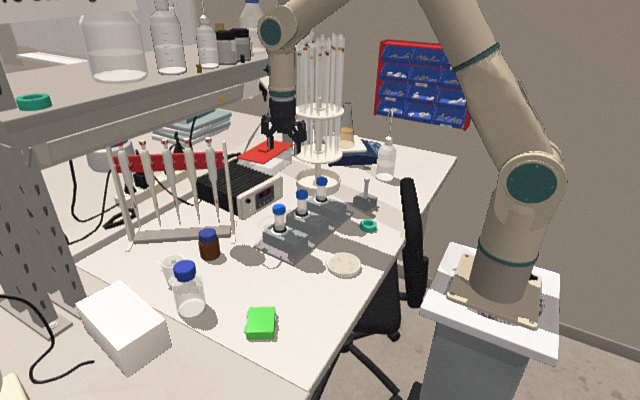

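View pics/wrist0.png

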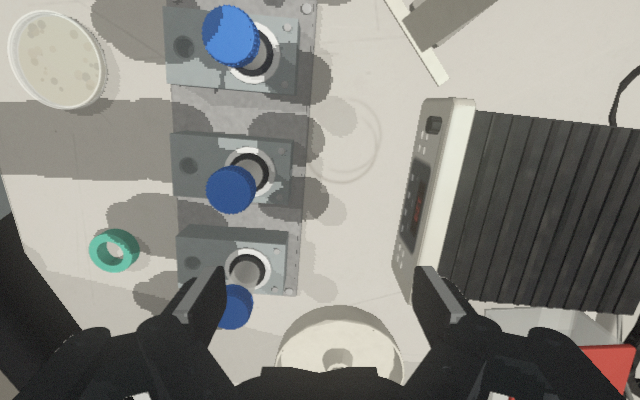

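The wrist view shows the caps at about (231,37), (231,190) and (235,307), with holes at (183,46), (190,165) and (192,262). The pin stands at about (367,190) in the side view. The caps run left, middle, right from top to bottom of the wrist picture.

```bash
cat > h.py <<'E'
import numpy as np,cv2
from scipy.spatial.transform import Rotation as Ro
from workcell import robot
def cam(d,s=None):
    "returns origin c, rotation cam->world"
    if "mount" in d:
        Rw=Ro.from_rotvec(s["tcp_rot"]).as_matrix(); M=d["mount"]
        return Rw@M[:3,3]+s["eef_pos"], Rw@M[:3,:3]
    return -d["R"].T@d["t"], d["R"].T
def cast(d,uv,z,s=None):
    c,R=cam(d,s); r=R@np.linalg.solve(d["mtx"],[uv[0],uv[1],1.])
    return c+r*(z-c[2])/r[2]
def blobs(mask,amin=60):
    n,l,st,ce=cv2.connectedComponentsWithStats(mask.astype(np.uint8))
    return [(l==i,st[i],ce[i]) for i in range(1,n) if st[i][4]>=amin]
def blue(f):
    h=cv2.cvtColor(f,cv2.COLOR_RGB2HSV); return (h[...,0]>100)&(h[...,0]<125)&(h[...,1]>140)&(h[...,2]>60)
E
python3 - <<'E'
from h import *
s=robot.read_state()
W=dict(np.load("wrist0.npz"));S=dict(np.load("side0.npz"));C=dict(np.load("scene0.npz"))
np.set_printoptions(precision=4,suppress=True)
for n,d in(("W",W),("S",S),("C",C)):
    for m,st,ce in blobs(blue(d["frame"]),40):
        print(n,st,ce,cast(d,ce,.123,s))
for uv in[(183,46),(190,165),(192,262)]: print("hole",cast(W,uv,.05,s))
for uv in[(257,53),(248,172),(247,268)]: print("ring",cast(W,uv,.06,s))
def crop(f,x,y,w,h,k): return cv2.resize(f[y:y+h,x:x+w,::-1],None,fx=k,fy=k,interpolation=cv2.INTER_CUBIC)
a=crop(S["frame"],335,165,66,60,6); b=crop(C["frame"],345,195,66,60,6)
cv2.imwrite("pics/pin.png",np.hstack([a,b]))
E
```

```text
W [ 203    5   57   62 2557] [230.0731  35.3336] [0.5876 0.1242 0.123 ]
W [ 206  166   50   47 1653] [229.4719 189.9244] [0.5778 0.0126 0.123 ]
W [219 285  29  44 616] [232.4156 311.7419] [ 0.5709 -0.102   0.123 ]
S [382  46  68  23 857] [415.4574  56.1342] [ 1.0371 -2.6791  0.123 ]
S [ 377   64   89   64 3199] [422.0631  94.5967] [ 0.6025 -1.3747  0.123 ]
S [317 177  10   9  73] [321.3562 180.9863] [ 0.5679 -0.0949  0.123 ]
S [297 190  11   9  88] [301.7273 194.0455] [0.5767 0.0133 0.123 ]
S [273 204  12  11 112] [278.5    209.0357] [0.5873 0.1229 0.123 ]
S [199 229  17  13 111] [207.3423 236.1081] [0.6666 0.325  0.123 ]
S [173 261  22  21 361] [184.2493 270.4349] [0.6171 0.45   0.123 ]
C [352   3  13  12 137] [358.2847   8.438 ] [ 2.7988 -0.6733  0.123 ]
C [ 497   90  115  139 6318] [552.0926 158.1901] [ 0.6898 -1.0243  0.123 ]
C [229 176  11   9  62] [233.5323 179.6129] [0.6707 0.2638 0.123 ]
C [173 186  13  13 126] [179.254  191.4048] [0.6207 0.4539 0.123 ]
C [268 187   9   9  70] [272.2429 191.0857] [0.5904 0.1244 0.123 ]
C [299 187   9   9  70] [302.9143 191.0571] [0.5799 0.0145 0.123 ]
hole [0.5257 0.1292 0.05  ]
hole [0.5188 0.0199 0.05  ]
hole [ 0.5079 -0.0893  0.05  ]
ring [0.5947 0.1219 0.06  ]
ring [0.5795 0.0147 0.06  ]
ring [ 0.5714 -0.0914  0.06  ]
```

View pics/pin.png

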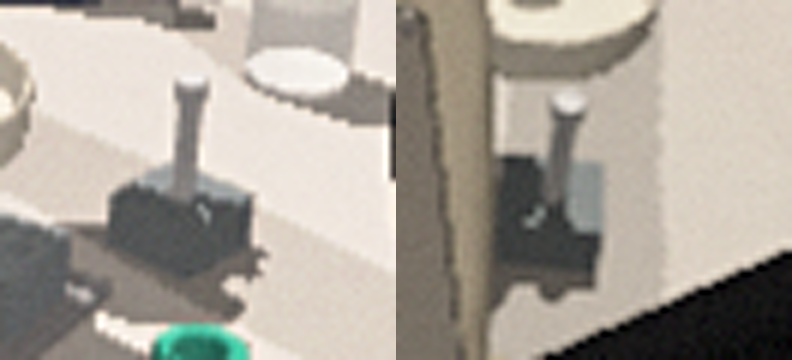

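Emit:
{"api": "send_rows", "payload": {"rows": [[0.042,-0.021,0,0,0,0],[0.042,-0.021,0.02,0,0,0],[0.0395,-0.0195,0.03,0,0,0],[0,0,0.03,0,0,0],[0,0,0.0,0,0,0]], "gripper": 0.0854, "squeeze": 50}}

```text
clock: 0.78
eef_pos: [0.5874, 0.1237, 0.3226]
tcp_rot: [-2.219, -2.221, 0.007]
contact_force: [-0.8, -0.7, 0.3]
width: 0.0855
grip_force: 0.0
```

```bash
python3 - <<'E'
from h import *
np.set_printoptions(precision=4,suppress=True)
s=robot.read_state(); d=robot.get_image("wrist"); cv2.imwrite("pics/w1.png",d["frame"][:,:,::-1])
print(s["clock"],s["eef_pos"],s["tcp_rot"],s["ft_torque"],s["contact_force"])
for m,st,ce in blobs(blue(d["frame"]),100): print(st,ce,cast(d,ce,.123,s))
S=dict(np.load("side0.npz"));C=dict(np.load("scene0.npz"))
print(cast(S,(367.2,179.2),.11),cast(C,(373.8,212.2),.11))
E
```

```text
0.775 [0.5874 0.1237 0.3226] [-2.2186 -2.2206  0.0074] [-0.0238 -0.0161 -0.0462] [-0.7998 -0.6793  0.2926]
[ 290  214   65   69 3492] [321.5026 248.8949] [0.5882 0.1219 0.123 ]
[296 364  30   8 132] [311.2652 367.7955] [0.5818 0.0364 0.123 ]
[ 0.4537 -0.2091  0.11  ] [ 0.4581 -0.2193  0.11  ]
```

View pics/w1.png

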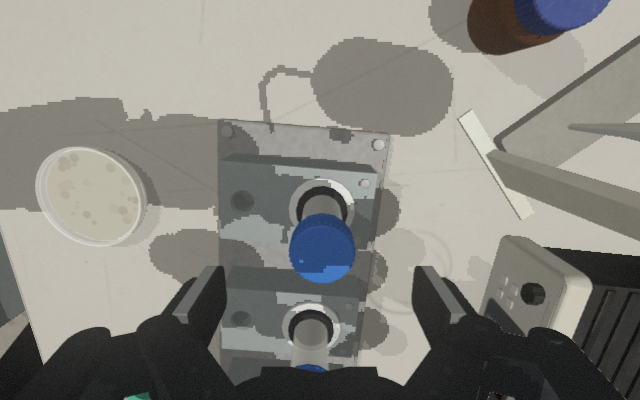

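The left cap is at (322,249), centred between the fingers, and the ray puts it at (0.588, 0.123). I'll descend and grip.

Emit:
{"api": "send_rows", "payload": {"rows": [[0,0.001,0.025,0,0,0],[0,0,0.02,0,0,0],[0,0,0,0,0,0]]}}

```text
clock: 1.2
eef_pos: [0.5898, 0.1225, 0.2798]
tcp_rot: [-2.223, -2.22, 0.001]
contact_force: [0.3, 0.7, 1.3]
width: 0.0855
grip_force: 0.0
```

Emit:
{"api": "send_rows", "payload": {"rows": [[0,0,0,0,0,0],[0,0,0,0,0,0],[0,0,0,0,0,0],[0,0,0,0,0,0],[0,0,0,0,0,0]], "gripper": 0.02}}

```text
clock: 1.82
eef_pos: [0.5888, 0.1236, 0.2809]
tcp_rot: [-2.221, -2.221, 0.002]
contact_force: [-3.9, -0.9, 7.9]
width: 0.0345
grip_force: 49.2
```

```bash
cat >> h.py <<'E'
def st():
    s=robot.read_state(); print(*[(k,np.round(s[k],4).tolist()) for k in("clock","eef_pos","tcp_rot","contact_force","ft_torque","joint_torque","width","grip_force")],sep="\n")
E
python3 -c "from h import *;st()"
```

```text
('clock', 1.825)
('eef_pos', [0.5888, 0.1236, 0.2809])
('tcp_rot', [-2.2205, -2.2207, 0.0017])
('contact_force', [-3.8933, -0.9091, 7.9464])
('ft_torque', [-0.1324, 0.8596, 0.0086])
('joint_torque', [0.3074, -51.3536, 1.412, -15.0526, 0.116, -1.3849, 0.0107])
('width', 0.0345)
('grip_force', 49.23)
```

Emit:
{"api": "send_rows", "payload": {"rows": [[0,0,0,0,0,-0.005],[0,0,0,0,0,-0.005],[0,0,0,0,0,0]]}}

```text
clock: 2.2
eef_pos: [0.5888, 0.1235, 0.2809]
tcp_rot: [-2.21, -2.231, 0.002]
contact_force: [-4.3, -0.3, 8.4]
width: 0.0343
grip_force: 49.3
```

```bash
python3 -c "from h import *;st()"
```

```text
('clock', 2.2)
('eef_pos', [0.5888, 0.1235, 0.2809])
('tcp_rot', [-2.2101, -2.2311, 0.0015])
('contact_force', [-4.2591, -0.3308, 8.3579])
('ft_torque', [-0.0868, 0.8131, -0.2041])
('joint_torque', [0.211, -51.3655, 1.3067, -15.0549, 0.2535, -1.3687, 0.1676])
('width', 0.0343)
('grip_force', 49.2826)
```

Emit:
{"api": "send_rows", "payload": {"rows": [[0,0,0,0,0,-0.005],[0,0,0,0,0,0],[0,0,0,0,0,0],[0,0,0,0,0,0],[0,0,0,0,0,0]]}}

```text
clock: 2.82
eef_pos: [0.5888, 0.1235, 0.2809]
tcp_rot: [-2.205, -2.236, 0.001]
contact_force: [-5.2, -0.5, 8.4]
width: 0.0343
grip_force: 49.3
```

```bash
python3 -c "from h import *;st()"
```

```text
('clock', 2.825)
('eef_pos', [0.5888, 0.1235, 0.2809])
('tcp_rot', [-2.2048, -2.2363, 0.0015])
('contact_force', [-5.188, -0.5382, 8.364])
('ft_torque', [-0.0197, 0.8243, -0.2513])
('joint_torque', [0.1598, -51.3655, 1.2643, -15.0584, 0.3139, -1.3684, 0.2289])
('width', 0.0343)
('grip_force', 49.2819)
```

The torque rises with the angle, so this cap holds. I'll add a little to reach about 0.3 N m and hold.

Emit:
{"api": "send_rows", "payload": {"rows": [[0,0,0,0,0,-0.003],[0,0,0,0,0,0],[0,0,0,0,0,0],[0,0,0,0,0,0],[0,0,0,0,0,0]]}}

```text
clock: 3.45
eef_pos: [0.5888, 0.1235, 0.2809]
tcp_rot: [-2.202, -2.239, 0.001]
contact_force: [-4.2, -0.7, 7.6]
width: 0.0343
grip_force: 49.3
```

```bash
python3 -c "from h import *;st()"
```

```text
('clock', 3.45)
('eef_pos', [0.5888, 0.1235, 0.2809])
('tcp_rot', [-2.2015, -2.2394, 0.0015])
('contact_force', [-4.1999, -0.7144, 7.6411])
('ft_torque', [-0.0848, 0.8336, -0.2484])
('joint_torque', [0.1326, -51.3658, 1.235, -15.0605, 0.3534, -1.3689, 0.272])
('width', 0.0343)
('grip_force', 49.2817)
```

Emit:
{"api": "send_rows", "payload": {"rows": [[0,0,0,0,0,-0.003],[0,0,0,0,0,0],[0,0,0,0,0,0],[0,0,0,0,0,0],[0,0,0,0,0,0]]}}

```text
clock: 4.08
eef_pos: [0.5888, 0.1235, 0.2809]
tcp_rot: [-2.198, -2.242, 0.002]
contact_force: [-5.5, 1.3, 8.5]
width: 0.0343
grip_force: 49.3
```

```bash
python3 -c "from h import *;st()"
```

```text
('clock', 4.075)
('eef_pos', [0.5888, 0.1235, 0.2809])
('tcp_rot', [-2.1984, -2.2424, 0.0015])
('contact_force', [-5.5147, 1.3015, 8.4974])
('ft_torque', [-0.0113, 0.8294, -0.3081])
('joint_torque', [0.1037, -51.366, 1.2069, -15.0619, 0.3926, -1.3691, 0.3144])
('width', 0.0343)
('grip_force', 49.2805)
```

Emit:
{"api": "send_rows", "payload": {"rows": [[0,0,0,0,0,0.01],[0,0,0,0,0,0.009],[0,0,0,0,0,0]]}}

```text
clock: 4.45
eef_pos: [0.5888, 0.1236, 0.2809]
tcp_rot: [-2.219, -2.223, 0.002]
contact_force: [-4.7, 0.4, 8.0]
width: 0.0341
grip_force: 49.3
```

```bash
python3 -c "from h import *;st()"
```

```text
('clock', 4.45)
('eef_pos', [0.5888, 0.1236, 0.2809])
('tcp_rot', [-2.2185, -2.2228, 0.0017])
('contact_force', [-4.7358, 0.3832, 8.0376])
('ft_torque', [-0.0676, 0.776, -0.0015])
('joint_torque', [0.2761, -51.3617, 1.3992, -15.0486, 0.1243, -1.3669, 0.0163])
('width', 0.0341)
('grip_force', 49.2774)
```

Emit:
{"api": "send_rows", "payload": {"rows": [[0,0,0,0,0,0],[0,0,0,0,0,0],[0,0,0,0,0,0],[0,0,-0.02,0,0,0],[0,0,-0.03,0,0,0]], "gripper": 0.0854}}

```text
clock: 5.08
eef_pos: [0.5892, 0.1234, 0.3292]
tcp_rot: [-2.218, -2.223, 0.003]
contact_force: [0.2, 1.1, -0.1]
width: 0.0856
grip_force: 0.0
```

Left is tight: it held 0.30 N m. Now the middle.

Emit:
{"api": "send_rows", "payload": {"rows": [[-0.055,-0.006,0,0,0,0],[-0.055,-0.006,0,0,0,0],[0,0,0,0,0,0],[0,0,0,0,0,0]]}}

```text
clock: 5.58
eef_pos: [0.5779, 0.0136, 0.3297]
tcp_rot: [-2.22, -2.223, -0.001]
contact_force: [-0.8, 0.0, -0.2]
width: 0.0854
grip_force: 0.0
```

```bash
python3 - <<'E'
from h import *
s=robot.read_state(); d=robot.get_image("wrist"); print(s["eef_pos"])
for m,st,ce in blobs(blue(d["frame"]),100): print(st,ce,cast(d,ce,.123,s))
E
```

```text
[0.57786753 0.01362633 0.32969856]
[ 302    0   78   79 4511] [338.32165817  35.17091554] [0.58771367 0.12410716 0.123     ]
[ 289  210   63   67 3243] [320.18532223 243.63336417] [0.57907956 0.01247436 0.123     ]
[288 357  42  15 342] [308.01461988 364.04678363] [ 0.57103408 -0.07663929  0.123     ]
```

Emit:
{"api": "send_rows", "payload": {"rows": [[0,0,0.025,0,0,0],[0,0,0.025,0,0,0],[0,0,0,0,0,0]]}}

```text
clock: 6.0
eef_pos: [0.577, 0.0153, 0.278]
tcp_rot: [-2.214, -2.224, 0.004]
contact_force: [-0.4, -0.2, 0.8]
width: 0.0852
grip_force: 0.0
```

Emit:
{"api": "send_rows", "payload": {"rows": [[0,0,0,0,0,0],[0,0,0,0,0,0],[0,0,0,0,0,0],[0,0,0,0,0,0],[0,0,0,0,0,0]], "gripper": 0.02}}

```text
clock: 6.62
eef_pos: [0.5784, 0.0136, 0.2809]
tcp_rot: [2.218, 2.222, 0.003]
contact_force: [1.0, -0.2, 6.3]
width: 0.0344
grip_force: 49.5
```

```bash
python3 -c "from h import *;st()"
```

```text
('clock', 6.625)
('eef_pos', [0.5784, 0.0136, 0.2809])
('tcp_rot', [2.2182, 2.2224, 0.0034])
('contact_force', [1.048, -0.245, 6.3363])
('ft_torque', [0.1023, -0.0282, 0.0101])
('joint_torque', [0.2171, -49.8032, 1.1268, -11.8703, 0.0762, 0.0349, -0.0026])
('width', 0.0344)
('grip_force', 49.473)
```

Emit:
{"api": "send_rows", "payload": {"rows": [[0,0,0,0,0,-0.005],[0,0,0,0,0,-0.005],[0,0,0,0,0,-0.004],[0,0,0,0,0,0],[0,0,0,0,0,0]]}}

```text
clock: 7.25
eef_pos: [0.5784, 0.0136, 0.2809]
tcp_rot: [2.203, 2.237, 0.004]
contact_force: [0.2, 0.5, 5.8]
width: 0.0349
grip_force: 49.6
```

```bash
python3 -c "from h import *;st()"
```

```text
('clock', 7.25)
('eef_pos', [0.5784, 0.0136, 0.2809])
('tcp_rot', [2.2031, 2.2374, 0.0035])
('contact_force', [0.2121, 0.4715, 5.8465])
('ft_torque', [0.0904, 0.0641, -0.1126])
('joint_torque', [0.1629, -49.8038, 1.0361, -11.8808, 0.1691, 0.0221, 0.0971])
('width', 0.0349)
('grip_force', 49.5798)
```

Emit:
{"api": "send_rows", "payload": {"rows": [[0,0,0,0,0,-0.005],[0,0,0,0,0,-0.005],[0,0,0,0,0,-0.004],[0,0,0,0,0,0]]}}

```text
clock: 7.75
eef_pos: [0.5784, 0.0136, 0.2809]
tcp_rot: [2.188, 2.252, 0.004]
contact_force: [0.1, 0.5, 6.2]
width: 0.0344
grip_force: 49.6
```

```bash
python3 -c "from h import *;st()"
```

```text
('clock', 7.75)
('eef_pos', [0.5784, 0.0136, 0.2809])
('tcp_rot', [2.1878, 2.2525, 0.0036])
('contact_force', [0.1311, 0.4718, 6.1588])
('ft_torque', [0.1059, 0.0421, -0.1709])
('joint_torque', [0.1022, -49.8059, 0.9407, -11.8876, 0.2602, 0.0161, 0.1999])
('width', 0.0344)
('grip_force', 49.5874)
```

It is still rising, now 0.20 N m, so this cap holds too. I'll go to 0.3 and hold.

Emit:
{"api": "send_rows", "payload": {"rows": [[0,0,0,0,0,-0.005],[0,0,0,0,0,-0.005],[0,0,0,0,0,-0.004],[0,0,0,0,0,0],[0,0,0,0,0,0]]}}

```text
clock: 8.38
eef_pos: [0.5784, 0.0135, 0.2809]
tcp_rot: [2.173, 2.267, 0.004]
contact_force: [0.8, 0.3, 6.5]
width: 0.0342
grip_force: 49.6
```

Emit:
{"api": "send_rows", "payload": {"rows": [[0,0,0,0,0,0],[0,0,0,0,0,0],[0,0,0,0,0,0]]}}

```text
clock: 8.75
eef_pos: [0.5784, 0.0135, 0.2809]
tcp_rot: [2.173, 2.267, 0.004]
contact_force: [-0.2, 0.9, 6.5]
width: 0.0342
grip_force: 49.6
```

```bash
python3 -c "from h import *;st()"
```

```text
('clock', 8.75)
('eef_pos', [0.5784, 0.0135, 0.2809])
('tcp_rot', [2.1725, 2.2673, 0.0036])
('contact_force', [-0.2197, 0.8834, 6.5396])
('ft_torque', [0.0714, 0.0961, -0.2401])
('joint_torque', [0.0325, -49.8085, 0.852, -11.8947, 0.3447, 0.0131, 0.2889])
('width', 0.0342)
('grip_force', 49.5896)
```

Emit:
{"api": "send_rows", "payload": {"rows": [[0,0,0,0,0,0.014],[0,0,0,0,0,0.014],[0,0,0,0,0,0.013],[0,0,0,0,0,0]]}}

```text
clock: 9.25
eef_pos: [0.5784, 0.0136, 0.2809]
tcp_rot: [2.217, 2.223, 0.003]
contact_force: [0.1, 0.3, 6.2]
width: 0.0344
grip_force: 49.6
```

```bash
python3 -c "from h import *;st()"
```

```text
('clock', 9.25)
('eef_pos', [0.5784, 0.0136, 0.2809])
('tcp_rot', [2.2172, 2.2235, 0.0033])
('contact_force', [0.1233, 0.2911, 6.2439])
('ft_torque', [0.089, 0.0186, -0.034])
('joint_torque', [0.2023, -49.7993, 1.1339, -11.8741, 0.0712, 0.0195, -0.0203])
('width', 0.0344)
('grip_force', 49.5885)
```

Emit:
{"api": "send_rows", "payload": {"rows": [[0,0,0,0,0,0],[0,0,0,0,0,0],[0,0,0,0,0,0],[0,0,-0.02,0,0,0],[0,0,-0.03,0,0,0]], "gripper": 0.0854}}

```text
clock: 9.88
eef_pos: [0.5772, 0.0135, 0.3292]
tcp_rot: [-2.217, -2.223, 0.003]
contact_force: [0.5, 0.6, 0.6]
width: 0.0853
grip_force: 0.0
```

Emit:
{"api": "send_rows", "payload": {"rows": [[-0.055,-0.005,0,0,0,0],[-0.055,-0.005,0,0,0,0],[0,0,0,0,0,0],[0,0,0,0,0,0]]}}

```text
clock: 10.38
eef_pos: [0.568, -0.0964, 0.3295]
tcp_rot: [-2.218, -2.223, -0.0]
contact_force: [0.1, -0.2, 0.0]
width: 0.0858
grip_force: 0.0
```

```bash
python3 - <<'E'
from h import *
s=robot.read_state(); d=robot.get_image("wrist"); print(s["eef_pos"],s["tcp_rot"]); np.savez("w2.npz",s_eef=s["eef_pos"],s_rot=s["tcp_rot"],**d)
cv2.imwrite("pics/w2.png",d["frame"][:,:,::-1])
for m,st,ce in blobs(blue(d["frame"]),100): print(st,ce,cast(d,ce,.123,s))
E
```

```text
[ 0.56795828 -0.09639099  0.32949677] [-2.21820507e+00 -2.22346937e+00 -4.59881731e-04]
[ 305    0   77   79 4922] [342.3390898   35.98252743] [0.57953757 0.01372455 0.123     ]
[ 291  209   61   66 2663] [319.09913631 242.01952685] [ 0.56838761 -0.09639219  0.123     ]
```

View pics/w2.png

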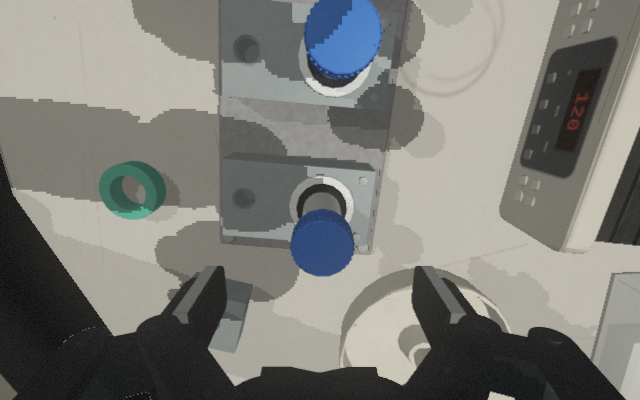

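The middle cap is tight: it held 0.29 N m. The right cap is at (319,242) and centred, with the carousel base at (430,320) clear of the fingers. I'll grip it.

Emit:
{"api": "send_rows", "payload": {"rows": [[0,0,0.025,0,0,0],[0,0,0.025,0,0,0],[0,0,0,0,0,0]]}}

```text
clock: 10.8
eef_pos: [0.5675, -0.0946, 0.2781]
tcp_rot: [-2.212, -2.225, 0.003]
contact_force: [-0.2, 0.1, 0.0]
width: 0.0856
grip_force: 0.0
```

Emit:
{"api": "send_rows", "payload": {"rows": [[0,0,0,0,0,0],[0,0,0,0,0,0],[0,0,0,0,0,0],[0,0,0,0,0,0],[0,0,0,0,0,0]], "gripper": 0.02}}

```text
clock: 11.42
eef_pos: [0.5691, -0.0965, 0.281]
tcp_rot: [2.216, 2.223, 0.004]
contact_force: [1.7, 0.5, 6.4]
width: 0.0344
grip_force: 49.9
```

Emit:
{"api": "send_rows", "payload": {"rows": [[0,0,0,0,0,-0.005],[0,0,0,0,0,-0.005],[0,0,0,0,0,-0.004],[0,0,0,0,0,0],[0,0,0,0,0,0]]}}

```text
clock: 12.05
eef_pos: [0.5691, -0.0965, 0.281]
tcp_rot: [2.201, 2.238, 0.004]
contact_force: [1.7, 0.0, 6.8]
width: 0.0345
grip_force: 49.9
```

```bash
python3 -c "from h import *;st()"
```

```text
('clock', 12.05)
('eef_pos', [0.5691, -0.0965, 0.281])
('tcp_rot', [2.201, 2.238, 0.004])
('contact_force', [1.7069, 0.0418, 6.811])
('ft_torque', [0.1365, -0.1859, -0.0982])
('joint_torque', [0.4251, -49.5554, 1.1244, -11.2544, 0.2117, 0.3312, 0.076])
('width', 0.0345)
('grip_force', 49.9439)
```

Emit:
{"api": "send_rows", "payload": {"rows": [[0,0,0,0,0,-0.005],[0,0,0,0,0,-0.005],[0,0,0,0,0,-0.004],[0,0,0,0,0,0]]}}

```text
clock: 12.55
eef_pos: [0.5691, -0.0965, 0.281]
tcp_rot: [2.185, 2.253, 0.004]
contact_force: [2.6, 1.3, 6.0]
width: 0.0344
grip_force: 49.9
```

```bash
python3 -c "from h import *;st()"
```

```text
('clock', 12.55)
('eef_pos', [0.5691, -0.0965, 0.281])
('tcp_rot', [2.1853, 2.2534, 0.004])
('contact_force', [2.5702, 1.2728, 6.0444])
('ft_torque', [0.103, -0.1808, -0.0985])
('joint_torque', [0.4278, -49.56, 1.0703, -11.2566, 0.2128, 0.3325, 0.0829])
('width', 0.0344)
('grip_force', 49.9425)
```

The torque stays at about 0.08 N m, so this cap gives way: the right one is loose. I'll turn it to about 0.35 rad.

Emit:
{"api": "send_rows", "payload": {"rows": [[0,0,0,0,0,-0.07],[0,0,0,0,0,-0.07],[0,0,0,0,0,-0.07],[0,0,0,0,0,-0.07],[0,0,0,0,0,-0.05]]}}

```text
clock: 13.18
eef_pos: [0.5691, -0.0965, 0.281]
tcp_rot: [1.783, 2.583, 0.003]
contact_force: [2.1, 0.8, 5.2]
width: 0.0345
grip_force: 49.9
```

Emit:
{"api": "send_rows", "payload": {"rows": [[0,0,0,0,0,0],[0,0,0,0,0,0],[0,0,0,0,0,0]]}}

```text
clock: 13.55
eef_pos: [0.5691, -0.0965, 0.281]
tcp_rot: [1.785, 2.582, 0.003]
contact_force: [1.7, 0.4, 5.9]
width: 0.0344
grip_force: 49.9
```

```bash
python3 -c "from h import *;st()"
```

```text
('clock', 13.55)
('eef_pos', [0.5691, -0.0965, 0.281])
('tcp_rot', [1.7849, 2.5816, 0.0031])
('contact_force', [1.7226, 0.4493, 5.8835])
('ft_torque', [0.0714, -0.178, -0.0243])
('joint_torque', [0.4514, -49.6513, -0.1083, -11.2988, 0.1276, 0.3667, 0.03])
('width', 0.0344)
('grip_force', 49.9261)
```

Emit:
{"api": "send_rows", "payload": {"rows": [[0,0,0,0,0,0],[0,0,0,0,0,0],[0,0,0,0,0,0],[0,0,-0.02,0,0,0],[0,0,-0.03,0,0,0]], "gripper": 0.0854}}

```text
clock: 14.18
eef_pos: [0.5675, -0.0965, 0.3292]
tcp_rot: [-1.785, -2.582, 0.002]
contact_force: [0.1, -0.4, 0.5]
width: 0.0853
grip_force: 0.0
```

Emit:
{"api": "send_rows", "payload": {"rows": [[0,0,-0.01,0,0,0.12],[0,0,-0.01,0,0,0.12],[0,0,-0.01,0,0,0.119],[-0.025,-0.025,-0.01,0,0,0],[0,0,0,0,0,0]]}}

```text
clock: 14.8
eef_pos: [0.5415, -0.1239, 0.3702]
tcp_rot: [2.223, 2.219, -0.003]
contact_force: [0.0, -0.6, 0.6]
width: 0.0853
grip_force: 0.0
```

```bash
python3 - <<'E'
from h import *
np.set_printoptions(precision=3,suppress=True)
s=robot.read_state(); print(s["eef_pos"],s["tcp_rot"])
ims=[]
S=robot.get_image("side");C=robot.get_image("scene")
a=S["frame"][150:250,330:450,::-1]; b=C["frame"][190:290,330:450,::-1]
r=lambda f:cv2.resize(f,None,fx=3.3,fy=3.3,interpolation=cv2.INTER_CUBIC)
cv2.imwrite("pics/chair.png",np.hstack([r(a),r(b)]))
P=[d["mtx"]@np.c_[d["R"],d["t"]] for d in(S,C)]
def tri(u,v):
    X=cv2.triangulatePoints(P[0],P[1],np.array(u,float),np.array(v,float))[:,0]; return X[:3]/X[3]
print("pin",tri((367.2,179.2),(373.8,212.2)))
for z in(0,.14):print("wash",cast(S,(385,178),z),cast(C,(432,225),z))
for z in(0,.1,.2): print("chair side top",cast(S,(407,180),z),"scene right",cast(C,(433,238),z),"scene left",cast(C,(365,265),z))
E
```

```text
[ 0.542 -0.124  0.37 ] [ 2.223  2.219 -0.003]
pin [ 0.459 -0.22   0.106]
wash [ 0.475 -0.465  0.   ] [ 0.481 -0.464  0.   ]
wash [ 0.386 -0.19   0.14 ] [ 0.348 -0.382  0.14 ]
chair side top [ 0.392 -0.494  0.   ] scene right [ 0.416 -0.444  0.   ] scene left [ 0.319 -0.169  0.   ]
chair side top [ 0.341 -0.293  0.1  ] scene right [ 0.327 -0.387  0.1  ] scene left [ 0.24  -0.139  0.1  ]
chair side top [ 0.289 -0.093  0.2  ] scene right [ 0.239 -0.331  0.2  ] scene left [ 0.16  -0.109  0.2  ]
```

View pics/chair.png

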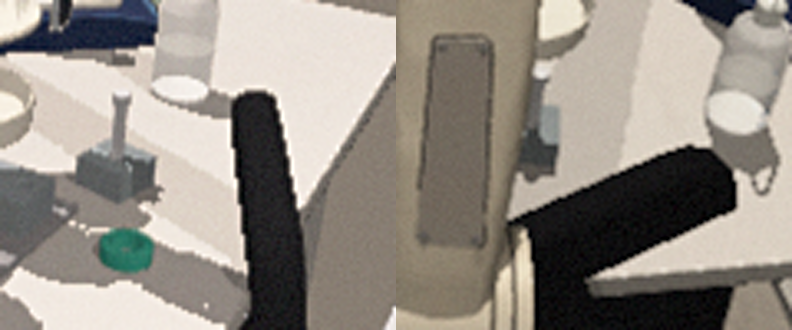

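The pin head triangulates to (0.459, -0.220, 0.106), where z should be 0.11, so this is good. The chair back stays at x below 0.34 and is clear. I'll move over the pin and refine with the wrist view.

Emit:
{"api": "send_rows", "payload": {"rows": [[-0.047,-0.041,0,0,0,0],[-0.047,-0.041,0,0,0,0],[0,0,0.02,0,0,0],[0,0,0,0,0,0],[0,0,0,0,0,0]]}}

```text
clock: 15.52
eef_pos: [0.4624, -0.2147, 0.3498]
tcp_rot: [2.217, 2.226, 0.001]
contact_force: [0.2, 0.6, -0.1]
width: 0.0857
grip_force: 0.0
```

```bash
python3 - <<'E'
from h import *
s=robot.read_state(); d=robot.get_image("wrist"); print(s["eef_pos"],s["tcp_rot"],s["q"]); np.savez("w3.npz",eef_pos=s["eef_pos"],tcp_rot=s["tcp_rot"],**d)
f=d["frame"].copy()
cv2.imwrite("pics/w3.png",f[:,:,::-1])
c,R=cam(d,s)
for p in[(.459,-.218,.11),(.459,-.218,.035)]:
    x=R.T@(np.array(p)-c); u=d["mtx"]@x; print(u/u[2])
E
```

```text
[ 0.46240932 -0.21466369  0.34983844] [2.21650088e+00 2.22635410e+00 1.46548014e-03] [ 0.38712881  0.50584266 -0.01046159  1.96301229  0.00676919  0.67239354
  0.37711877]
[313.18093001 227.0397847    1.        ]
[314.48307769 197.72502936   1.        ]
```

View pics/w3.png

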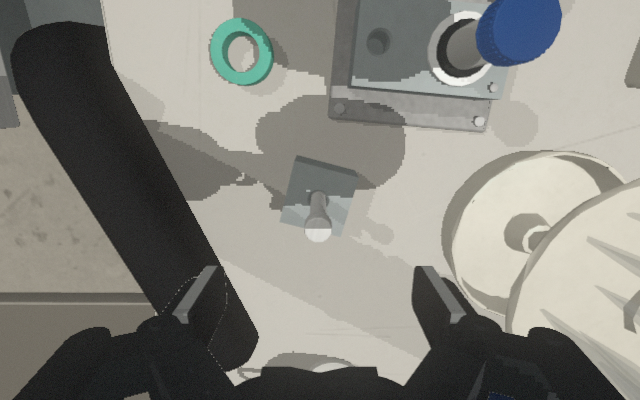

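```bash
python3 - <<'E'
from h import *
np.set_printoptions(precision=4,suppress=True)
d=dict(np.load("w3.npz")); s=d
print("pin",cast(d,(318.5,232),.11,s),cast(d,(318,197),.035,s)); print("hole",cast(d,(378,41),.05,s))
for z in(.05,.12,.2): print("chair",z,cast(d,(258,337),z,s),cast(d,(190,210),z,s))
for z in(.1,.2,.25): print("disc",z,cast(d,(508,320),z,s))
E
```

```text
pin [ 0.4627 -0.2217  0.11  ] [ 0.4622 -0.2173  0.035 ]
hole [ 0.5072 -0.0904  0.05  ]
chair 0.05 [ 0.4023 -0.3599  0.05  ] [ 0.3494 -0.2255  0.05  ]
chair 0.12 [ 0.4179 -0.3021  0.12  ] [ 0.3788 -0.2026  0.12  ]
chair 0.2 [ 0.4358 -0.236   0.2   ] [ 0.4123 -0.1765  0.2   ]
disc 0.1 [ 0.6158 -0.3013  0.1   ]
disc 0.2 [ 0.5459 -0.2266  0.2   ]
disc 0.25 [ 0.511  -0.1893  0.25  ]
```

```bash
python3 - <<'E'
from h import *
np.set_printoptions(precision=3,suppress=True)
S=dict(np.load("side0.npz"));C=dict(np.load("scene0.npz"));d=dict(np.load("w3.npz"))
print(cast(S,(318,183),.01),cast(C,(372,191),.01),cast(d,(540,240),.01,d))
for z in(.15,.2,.25,.3): print(z,cast(S,(319,152),z),cast(C,(378,133),z),"edges",cast(C,(353,133),z),cast(C,(403,133),z))
E
```

```text
[ 0.677 -0.269  0.01 ] [ 0.687 -0.282  0.01 ] [ 0.694 -0.27   0.01 ]
0.15 [ 0.663 -0.247  0.15 ] [ 0.901 -0.343  0.15 ] edges [ 0.91  -0.236  0.15 ] [ 0.891 -0.45   0.15 ]
0.2 [ 0.605 -0.142  0.2  ] [ 0.821 -0.315  0.2  ] edges [ 0.83  -0.214  0.2  ] [ 0.812 -0.417  0.2  ]
0.25 [ 0.547 -0.037  0.25 ] [ 0.742 -0.288  0.25 ] edges [ 0.75  -0.193  0.25 ] [ 0.734 -0.383  0.25 ]
0.3 [0.489 0.068 0.3  ] [ 0.663 -0.261  0.3  ] edges [ 0.67  -0.172  0.3  ] [ 0.655 -0.35   0.3  ]
```

The pin head is at (318,232) and casts to (0.462, -0.220). The carousel and chair are clear of the gripper. I'll descend and grip the head.

Emit:
{"api": "send_rows", "payload": {"rows": [[-0.005,0,0.04,0,0,0],[0,0,0.04,0,0,0],[0,0,0.014,0,0,0],[0,0,0,0,0,0],[0,0,0,0,0,0]], "gripper": 0.06, "squeeze": 30}}

```text
clock: 16.2
eef_pos: [0.4621, -0.2208, 0.257]
tcp_rot: [2.217, 2.223, 0.002]
contact_force: [1.0, 0.1, 0.8]
width: 0.0599
grip_force: 0.0
```

```bash
python3 - <<'E'
from h import *
st(); s=robot.read_state(); d=robot.get_image("wrist"); cv2.imwrite("pics/w4.png",d["frame"][100:,120:520,::-1])
E
```

```text
('clock', 16.2)
('eef_pos', [0.4621, -0.2208, 0.257])
('tcp_rot', [2.2171, 2.2226, 0.0016])
('contact_force', [1.03, 0.108, 0.759])
('ft_torque', [-0.0118, -0.0104, 0.0343])
('joint_torque', [-0.0779, -48.0144, 0.583, -9.9112, 0.0028, 0.0175, -0.0002])
('width', 0.0599)
('grip_force', 0.0)
```

View pics/w4.png

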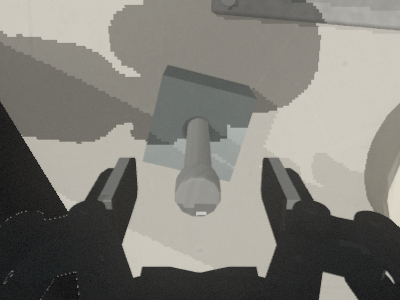

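The pin is between the pads, with its head at about (318,296) in the full frame. I'll close and check the position numerically.

Emit:
{"api": "send_rows", "payload": {"rows": [[0,0,0,0,0,0],[0,0,0,0,0,0],[0,0,0,0,0,0],[0,0,0,0,0,0],[0,0,0,0,0,0]], "gripper": 0.005}}

```text
clock: 16.88
eef_pos: [0.4615, -0.2209, 0.2563]
tcp_rot: [2.219, 2.223, 0.001]
contact_force: [-0.5, 0.5, 6.6]
width: 0.0188
grip_force: 29.3
```

```bash
python3 - <<'E'
from h import *
np.set_printoptions(precision=4,suppress=True)
s=robot.read_state(); d=robot.get_image("wrist"); st()
print(cast(d,(318,296),.11,s),cast(d,(318,226),.035,s))
E
```

```text
('clock', 16.925)
('eef_pos', [0.4615, -0.2209, 0.2563])
('tcp_rot', [2.2187, 2.2227, 0.0006])
('contact_force', [-0.9191, -0.0507, 5.4013])
('ft_torque', [-0.014, 0.1637, -0.0054])
('joint_torque', [-0.077, -45.9156, 0.4936, -9.4149, -0.0167, -0.1945, -0.0006])
('width', 0.0188)
('grip_force', 29.2515)
[ 0.4617 -0.219   0.11  ] [ 0.4615 -0.2166  0.035 ]
```

Emit:
{"api": "send_rows", "payload": {"rows": [[0,0,-0.02,0,0,0],[0,0,-0.03,0,0,0],[0,0,-0.03,0,0,0],[0,0,0,0,0,0]]}}

```text
clock: 17.42
eef_pos: [0.4619, -0.221, 0.3375]
tcp_rot: [2.217, 2.221, 0.003]
contact_force: [-0.2, -0.2, -1.0]
width: 0.0185
grip_force: 29.5
```

Emit:
{"api": "send_rows", "payload": {"rows": [[0.045,0.015,0,0,0,0],[0.045,0.015,0,0,0,0],[0.039,0.0145,0,0,0,0],[0,0,0,0,0,0],[0,0,0,0,0,0]]}}

```text
clock: 18.05
eef_pos: [0.505, -0.092, 0.3348]
tcp_rot: [-2.218, -2.223, 0.003]
contact_force: [0.2, -0.1, -0.8]
width: 0.0186
grip_force: 29.5
```

```bash
python3 - <<'E'
from h import *
np.set_printoptions(precision=4,suppress=True)
s=robot.read_state(); d=robot.get_image("wrist"); st()
np.savez("w5.npz",eef_pos=s["eef_pos"],tcp_rot=s["tcp_rot"],**d)
c,R=cam(d,s)
def proj(p):
    u=d["mtx"]@(R.T@(np.array(p)-c)); return u[:2]/u[2]
e=s["eef_pos"]
print("foot exp",proj((e[0],e[1]+.0015,e[2]-.2463)),"head",proj((e[0],e[1]+.0015,e[2]-.1463)),"hole",proj((.5065,-.0902,.05)))
f=d["frame"][110:310,220:420]
cv2.imwrite("pics/w5.png",cv2.resize(f[:,:,::-1],None,fx=3,fy=3,interpolation=cv2.INTER_CUBIC))
E
```

```text
('clock', 18.1)
('eef_pos', [0.5049, -0.0926, 0.335])
('tcp_rot', [-2.2202, -2.2215, 0.0026])
('contact_force', [0.294, -0.7375, -0.9916])
('ft_torque', [-0.0332, -0.0071, -0.0301])
('joint_torque', [-0.8949, -46.0467, 0.234, -14.0308, -0.038, -0.0071, 0.0013])
('width', 0.0191)
('grip_force', 29.4967)
foot exp [319.0604 217.1218] head [318.7511 296.9078] hole [320.9033 201.3814]
```

View pics/w5.png

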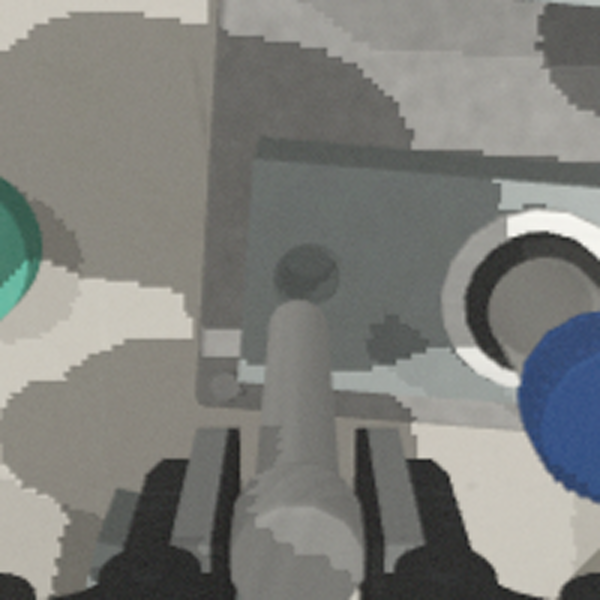

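The hole is at about (322.5,201.4) and the pin foot at about (319.6,216), both close to prediction. I'll compute the offset.

```bash
python3 - <<'E'
from h import *
np.set_printoptions(precision=4,suppress=True)
d=dict(np.load("w5.npz"))
g=cv2.cvtColor(d["frame"],cv2.COLOR_RGB2GRAY).astype(float)
for r in(198,201): print(r,g[r,305:342].astype(int))
for r in(218,224,230): print(r,g[r,300:340].astype(int))
print(g[184:214,322].astype(int))
print("hole",cast(d,(322.5,201.4),.05,d),"foot",cast(d,(319.5,216),.0887,d))
E
```

```text
198 [107 109 105 108 106 106 107  90  86  86  85  85  91  92  89  86  84  91
  89  87  89  86  85  89  89  84  79  98 102 105 107 105 105 105 107 109
 106]
201 [107 107 109 107 104 108  99  88  80  80  82  77  78  81  81  86  85  87
  84  87  86  85  83  79  79  92  92  92 101 104 104 102 107 104 105 104
 107]
218 [105 107 107 105 107 105 106 104 105 118 131 134 136 137 133 133 133 131
 131 126 124 126 122 118 118 115 111 111 112 105 104 106 104 103 105 103
 106 104 104 105]
224 [123 105 106 107 105 106 107 106 104 129 133 134 135 134 133 132 132 131
 130 128 126 123 121 117 117 116 113 112 114 107 109 107 104 108 103 107
 109 106 106 106]
230 [158 165 126 105 105 104 103 106 116 129 137 137 135 133 130 131 132 132
 129 124 124 123 122 118 115 115 113 113 112 112 107 107 103 104 106 104
 106 103 108 105]
[104 109 106 106 107 107 110  96  89  88  90  85  86  86  91  87  89  87
  83  79  78  84  77  85  86  87 111 120 122 124]
hole [ 0.5078 -0.0902  0.05  ] foot [ 0.5053 -0.0896  0.0887]
```

Emit:
{"api": "send_rows", "payload": {"rows": [[0,0.0022,0.017,0,0,0],[0,0,0.015,0,0,0],[0,0,0,0,0,0],[0,0,0,0,0,0]]}}

```text
clock: 18.6
eef_pos: [0.5077, -0.0921, 0.3038]
tcp_rot: [2.22, 2.223, -0.0]
contact_force: [0.7, 0.4, -0.0]
width: 0.0187
grip_force: 29.5
```

```bash
python3 - <<'E'
from h import *
np.set_printoptions(precision=4,suppress=True)
s=robot.read_state(); d=robot.get_image("wrist"); print(s["eef_pos"],s["tcp_rot"],s["contact_force"])
g=cv2.cvtColor(d["frame"],cv2.COLOR_RGB2GRAY).astype(int)
for r in range(186,236,3): print(r,g[r,300:342])
E
```

```text
[ 0.5077 -0.0921  0.3038] [ 2.22    2.2228 -0.0001] [ 0.7364  0.4004 -0.0376]
186 [111 110 109 108 109 109 110 109 109 110 110 109 106 107 109 109 108 110
 109 110 110 109 113 110 109 112 109 111 111 110 113 109 107 111 109 108
 112 109 111 109 106 109]
189 [107 106 110 110 107 110 109 110 109 111 108 108 107 110 110 109 109 107
 108 105 110 109 111 108 110 109 112 109 109 110 109 113 108 108 107 110
 110 108 107 108 107 111]
192 [108 109 108 109 106 108 107 105 105 110 106 109 107 110 110 105 110 110
 110 110 109 110 109 109 111 110 111 109 110 109 110 109 109 107 108 111
 107 107 107 108 105 108]
195 [109 110 108 106 108 109 107 109 109 108 110 109 106 108 108 108 109 109
 109 106 109 108 108 109 109 108 108 109 108 107 113 110 108 105 107 108
 106 111 109 109 108 107]
198 [107 110 109 107 109 107 109 107 106 105 107 108 109 109 109 109 110 109
 110 109 110 109 110 109 111 109 109 109 111 109 112 108 108 107 110 110
 110 108 105 108 108 111]
201 [109 112 109 108 108 110 106 108 108 106 108 107 107 108 105 108 107 108
 108 107 107 107 106 107 108 109 107 109 108 109 109 108 107 108 
[... 1269 characters left out ...]
 [110 109 109 108 107 106 105 108 107 130 134 137 135 134 132 133 134 131
 132 130 127 125 124 122 122 117 116 117 117 104  94  93  90  88  90  89
  88  91  88  90  88  90]
228 [107 105 106 108 105 107 109 105 112 129 136 138 138 134 133 134 133 132
 130 128 129 123 123 121 116 119 115 112 115 108  96  87  89  87  90  92
  90  90  89  89  87  90]
231 [106 110 109 106 108 108 106 107 122 136 136 138 137 134 132 132 134 133
 132 130 123 122 123 120 119 116 115 117 114 113  96  86  88  89  90  89
  88  87  90  88  87  89]
234 [109 109 107 109 104 106 110 107 129 134 138 138 135 131 132 131 134 133
 131 130 124 124 122 121 118 117 115 112 112 113 109 105 108  95  86  89
  87  90  87  90  88  89]
```

```bash
python3 - <<'E'
from h import *
np.set_printoptions(precision=4,suppress=True)
s=robot.read_state(); d=robot.get_image("wrist"); print(s["eef_pos"])
print("hole top edge->centre",cast(d,(318.2,202.7),.05,s)-[0,.00825,0],"hole ctr",cast(d,(318.2,214),.05,s))
z=s["eef_pos"][2]-.2463
print("foot far edge r7/r5.5",z,cast(d,(319.1,209.7),z,s)-[0,.007,0],cast(d,(319.1,209.7),z,s)-[0,.0055,0])
E
```

```text
[ 0.5079 -0.092   0.304 ]
hole top edge->centre [ 0.5079 -0.0903  0.05  ] hole ctr [ 0.5079 -0.0907  0.05  ]
foot far edge r7/r5.5 0.057741766354069884 [ 0.5085 -0.0918  0.0577] [ 0.5085 -0.0903  0.0577]
```

Emit:
{"api": "send_rows", "payload": {"rows": [[0.0005,-0.0007,0.004,0,0,0],[0,0,0.004,0,0,0],[0,0,0.004,0,0,0],[0,0,0,0,0,0],[0,0,0,0,0,0]]}}

```text
clock: 19.32
eef_pos: [0.5071, -0.0911, 0.2917]
tcp_rot: [-2.219, -2.224, 0.0]
contact_force: [0.7, 0.3, -0.9]
width: 0.0187
grip_force: 29.5
```

The foot is about 4.5 mm in with no contact force, so I'll continue down.

Emit:
{"api": "send_rows", "payload": {"rows": [[0,0,0.005,0,0,0],[0,0,0.005,0,0,0],[0,0,0.005,0,0,0],[0,0,0,0,0,0]]}}

```text
clock: 19.82
eef_pos: [0.507, -0.0911, 0.2762]
tcp_rot: [-2.219, -2.223, 0.001]
contact_force: [0.6, -0.2, -0.5]
width: 0.0188
grip_force: 29.5
```

Emit:
{"api": "send_rows", "payload": {"rows": [[0,0,0.004,0,0,0],[0,0,0.003,0,0,0],[0,0,0.001,0,0,0],[0,0,0,0,0,0]]}}

```text
clock: 20.32
eef_pos: [0.507, -0.0911, 0.2686]
tcp_rot: [-2.219, -2.224, 0.0]
contact_force: [-0.5, 0.4, -0.1]
width: 0.0186
grip_force: 29.5
```

```bash
python3 -c "from h import *;st()"
```

```text
('clock', 20.325)
('eef_pos', [0.507, -0.0911, 0.2686])
('tcp_rot', [-2.2191, -2.2235, 0.0001])
('contact_force', [-0.5299, 0.3871, -0.0936])
('ft_torque', [-0.0261, 0.0284, -0.0168])
('joint_torque', [-0.0139, -48.8284, 0.7447, -10.8721, 0.0018, -0.0064, -0.0002])
('width', 0.0186)
('grip_force', 29.5004)
```

No resistance, and the foot is at about z 0.022. I'll release with a narrow opening to stay clear of the cap, then rise.

Emit:
{"api": "send_rows", "payload": {"rows": [[0,0,0,0,0,0],[0,0,0,0,0,0],[0,0,0,0,0,0],[0,0,0,0,0,0]], "gripper": 0.038}}

```text
clock: 20.82
eef_pos: [0.5071, -0.0912, 0.2688]
tcp_rot: [2.219, 2.224, 0.0]
contact_force: [0.5, 0.8, 0.7]
width: 0.038
grip_force: 0.0
```

Emit:
{"api": "send_rows", "payload": {"rows": [[0,0,-0.02,0,0,0],[0,0,-0.03,0,0,0],[0,0,-0.03,0,0,0],[0,0,0,0,0,0],[0,0,0,0,0,0]]}}

```text
clock: 21.45
eef_pos: [0.5067, -0.0911, 0.3482]
tcp_rot: [-2.219, -2.223, 0.001]
contact_force: [0.8, 0.1, -0.3]
width: 0.0384
grip_force: 0.0
```

```bash
python3 - <<'E'
from h import *
np.set_printoptions(precision=4,suppress=True)
st(); s=robot.read_state(); d=robot.get_image("wrist")
np.savez("w6.npz",eef_pos=s["eef_pos"],tcp_rot=s["tcp_rot"],**d)
c,R=cam(d,s)
P=lambda p:(lambda u:np.round(u[:2]/u[2],1))(d["mtx"]@(R.T@(np.array(p)-c)))
print("head exp, seated .12 / unseated .15",P((.507,-.0905,.12)),P((.507,-.0905,.15)))
f=d["frame"]; g=cv2.cvtColor(f,cv2.COLOR_RGB2GRAY)
cv2.imwrite("pics/w6.png",f[:,:,::-1])
for r in range(200,300,6): print(r,g[r,295:345].astype(int)[::2])
S=robot.get_image("side"); cv2.imwrite("pics/side6.png",S["frame"][:,:,::-1])
E
```

```text
('clock', 21.45)
('eef_pos', [0.5067, -0.0911, 0.3482])
('tcp_rot', [-2.2188, -2.2231, 0.0008])
('contact_force', [0.7797, 0.0566, -0.3142])
('ft_torque', [-0.0176, -0.038, -0.0054])
('joint_torque', [0.0105, -46.3756, 0.674, -14.8441, 0.0095, -0.0277, 0.0001])
('width', 0.0384)
('grip_force', 0.0)
head exp, seated .12 / unseated .15 [319.  227.7] [319.  246.7]
200 [ 99 102 103 107 106 105 105  94  95 132 131 128 123 122 118 112 110  78
  84  88  87 107 107 107 106]
206 [105 106 104 106 106 105 106 104 118 127 130 127 126 120 114 110 108  88
  88  90  87  86  88  89  97]
212 [103 100 106 103 108 107 105 110 125 125 128 129 123 121 121 117 114 110
  88  87  87  84  85  85  87]
218 [155 157 118 104 105 104 127 143 153 153 147 148 147 147 145 145 144 141
 116 109  94  89  87  86  88]
224 [154 155 109 103 107 114 154 149 148 149 146 146 151 148 144 147 145 147
 145 140 103 103 105 105 107]
230 [103 103 162 160 162 149 148 150 149 146 147 152 145 144 145 147 146 144
 145 140 160 168 166 166 164]
236 [115 113  99 103 101  99  99 127 145 146 150 147 143 146 142 145 144 143
 110  99 102 104 
[... 382 characters left out ...]
 134 132 132 130 132 132 136
 132 131 134 131 135 133 132]
266 [132 134 132 135 130 132 132 130 132 132 131 132 134 132 132 134 131 133
 134 132 133 132 134 132 132]
272 [135 130 131 134 131 133 129 133 133 130 133 131 134 133 130 133 131 131
 132 133 133 133 133 133 132]
278 [ 87  89  89  85  86  97 124 128 130 133 135 134 135 135 132 132 133 132
 130 134 135 133 132 133 134]
284 [ 87  87  89  89  92  89  89  91  99 111 110 111 126 132 132 132 133 131
 133 132 131 131 136 131 132]
290 [ 91  89  90  92  94  92  93  94 101 112 109 112 110 111 113 109 110 129
 134 133 134 131 188 197 198]
296 [109 109 111 111 112 104  95  93 164 181 180 182 182 181 181 179 180 179
 197 196 198 198 197 197 198]
```

The head disc is centred at about (320,228) against a predicted (319,227.7) for a fully seated, upright pin. The robot is clear, so I'm handing in.

```bash
python3 -c "
from workcell import robot
print(robot.sign_off())"
```

```text
the job is handed in; nothing more can be done
None
```

The left and middle caps held tight at about 0.3 N m, the right cap was loose and was turned about 0.35 rad (20°), and the marker pin is seated in the hole in front of the right tube; the job is handed in, but no verdict came back.

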